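Free the power bank with the release pin

TASK

The power bank is locked down in the white charging dock. Take the orange-handled pin from its grey stand, push it down through the small orange-ringed hole in the dock's top to trip the hidden latch so that the bank springs up, and put the pin back in its stand. Then take the bank out and set it down inside the blue tray without dropping it; leave the wipes tub, the pump bottle and the label roll where they are.

Things in the scene. Friction and masses are not known exactly. Their poses are not given: they have to be found in the camera images.
- dock: fixed white charging dock, 107 x 176 x 90 mm (its x, y, z; x from -62 to +45 mm), z up, origin on the desk below. Its front (-x, with black panel and lamps) has the access hole in the top; behind it an open slot 27 mm wide (centre x = +20 mm) and 147 mm long along y (centre y = 0) holds the power bank
- access_hole (a point): centre of the access hole's mouth in the dock's top, 90 mm above the desk, at dock x = -40 mm, y = 0; 10 mm bore through a 6 mm plate, 2 mm chamfer, orange ring. Hidden latch pad (20 x 18 mm) 52 mm below the mouth, empty space above it. Pressed down about 5 mm it trips, at 13 mm it stops: push the tip to 62 mm below the mouth. Spring force 2 to 5 N
- latch (a joint): hidden rocker latch, rad: 0 = locked, it lets go at about 0.13, stops at 0.35; springs back to 0 when the pin leaves
- lift (a joint): sprung lift under the bank, m: 0 = locked down (bank top 3 mm below the dock's top), 0.040 = fully up (bank top 37 mm above the dock's top, that is 127 mm above the desk); takes about 0.3 s to rise and stays up
- bank: loose off-white power bank, 143 x 71 x 23 mm (own x, y, z), about 0.22 kg; origin at the centre of a large face, z through the thickness. In the dock it stands on a long edge: own x along dock y, own y up, own z along dock +x, mid-plane at dock x = +20 mm. Sprung up, grip its upper 30 mm across the thickness from above, pull straight up (70 mm clears the slot)
- pin: loose release pin standing upright in the stand, 129 mm tall, 50 g; origin at the tip (lower end), z up along it: steel shaft 5 mm thick and 80 mm long, collar 20 mm wide from 80 to 84 mm, orange square handle 14 x 14 mm (sides along own x and y) from 84 to 129 mm; grip the handle at about 108 mm
- stand: fixed grey block 56 x 56 x 86 mm, origin on the desk below its centre
- stand_hole0 (a point): mouth of the stand's bore, centre of its top, 86 mm above the desk; bore 12 mm wide, 83 mm deep, 2 mm chamfer. The pin's collar rests on the top, its tip then 6 mm above the desk
- tray: fixed blue open tray, 200 x 160 mm (its x, y), rim 35 mm and inner floor 11 mm above the desk, walls 4 mm, origin on the desk below its centre. The bank may stand on its long edge or lie in it; standing with its length along tray x and its edge on the floor its top is 82 mm above the desk. The tray and the stand may swap sides
- wipes_tub: loose green and white tub of wipes, 69 mm wide, 133 mm tall, behind the dock; origin under its centre; leave alone
- sanitizer: loose clear pump bottle, 75 x 59 x 172 mm, behind the dock; origin under its centre; leave alone
- label_roll: loose roll of stickers on edge, 60 x 113 x 72 mm, behind the dock to the right; origin under its centre; leave alone
Things that resemble listed ones, but are neither listed nor needed, are in the scene too. There is more than one size of the bank; the one meant has the size given above.

How it is judged:
On the way:
1. the lift rises while the pin is through the access hole and presses the latch (value of joint lift above 0.004 m and value of joint latch above 0.08 rad and horizontal distance between pin and access_hole below 0.012 m and z of pin in the frame of access_hole below -0.03 m), for 0.02 s.
At the end, for the whole second after the job is handed in: Power bank at rest in the blue tray (origin within 70 mm of the tray's centre lengthwise, 60 mm across, under 55 mm above the desk); pin in its stand, within 0.12 rad of upright, tip under 12 mm above the desk and within 10 mm of the bore's axis; lift over 30 mm up (x of bank in the frame of tray between -0.07 and 0.07 m and y of bank in the frame of tray between -0.06 and 0.06 m and height (world z) of bank below 0.055 m and linear speed of bank below 0.02 m/s and horizontal distance between pin and stand_hole0 below 0.01 m and height (world z) of pin below 0.012 m and angle between pin's own z axis and vertical below 0.12 rad and value of joint lift above 0.03 m); the robot touches nothing.
It fails at once if the tub of wipes is moved by more than 30 mm (distance of wipes_tub from where it was at the start of the episode above 0.03 m).
It fails at once if the pump bottle is moved by more than 30 mm (distance of sanitizer from where it was at the start of the episode above 0.03 m).
It fails at once if the label roll is moved by more than 30 mm (distance of label_roll from where it was at the start of the episode above 0.03 m).
It fails at once if the power bank is dropped or thrown (faster than 1.2 m/s) (linear speed of bank above 1.2 m/s).
It also fails if it takes over 72 s, if anything falls off the work surface, if the arm or the gripper's body presses on something with over 40 N, if the wrist force passes 120 N, or if a joint passes its speed limit or range.

ROBOT

A 7-joint arm with a two-finger parallel gripper is mounted at the origin on a cart in front of the work surface, level with it; the furniture and walls round the work are solid. World frame = base frame: x ahead of the robot, y to its left, z up, the work surface at z = 0. Lengths are in m, angles in rad, forces in N, time in s.
With the tool pointing down it reaches from about 0.4 to 0.875 m from the base axis. Payload 4.4 kg.
Tool frame: the origin (TCP) lies on the mounting face of the last link; the fingertips stand 173 mm ahead of it and the grasp point (between the pads) lies 155 mm ahead of it (robot.hold_point_z is the distance from the TCP to the grasp point, in m); z points along the fingers, y is the line along which they close (so a half turn about z gives the same grasp; the last joint's range is limited). The gripper opens to 85 mm and grips with 20 to 120 N. Pads are 22 mm wide; open, the fingers measure 114 mm over their backs; the gripper's body (76 mm by 85 mm) begins 54 mm behind the grasp point. The pads swing forward as they close: fully open they stand 13 mm farther back than shut.
Start: joints at [-0.066, 0.628, 0.038, 1.517, -0.027, 0.996, -0.02], TCP at [0.65, 0, 0.405] pointing down, gripper open.
Joint ranges: [-3.06, 3.06], [-0.37, 2.12], [-1.25, 1.32], [0.18, 2.47], [-1.1, 4.24], [0.23, 1.98], [-2.94, 2.94]. Speed limits (rad/s): [2.57, 2.57, 3.14, 3.14, 3.14, 3.14, 3.14].

INTERFACE

Orientations are given as a unit quaternion [w, x, y, z].
In Python, from cell import readout, imaging, robot gives the robot as it stands.
- The arm moves only by the shell command python3 -m inch 'ROWS'. ROWS is JSON, a list of rows, each a list of 7 numbers: the opening, from 0 (shut) to 1 (fully open), then the shift along the tool's x, y, z in m, then the turn, a rotation vector about the tool's x, y, z in rad. In form: [[grip, tx, ty, tz, wx, wy, wz], ...]. A call has exactly 5 rows; each row shifts and turns the commanded pose from where the row before left it, along the tool's axes as they then stand; what a row does not reach is not made up. A row lasts 1/10 s, in which the tool goes at most 50 mm and 8.59 degrees, less where a joint would pass 70% of its speed; a pose out of reach is approached as far as the arm can. A call is refused whole if a number of a shift passes 0.05 or a number of a turn 0.15, either way. A call with a gripper value outside its range is refused whole. The fingers move at their own pace and stop on an object; the grip force is fixed at half the most. Time passes only in rows, so rows that do not move let the fingers close, or fill a call up. It gives the time, the measured TCP pose, the force, the opening and the grip force at its end, in the units of the state.
- readout.sense(): the state, without advancing time (a new reading comes with each control period).
- imaging.read_camera(name): name is "scene" or "side" or "wrist"; returns a dict with "frame" (420x560x3 uint8, red, green, blue), "fx", "fy", "cx", "cy" (pixels), "view" (4x4, takes a point from world to camera coordinates). Camera axes: x right, y down, z forward; pixel columns grow to the right and rows downward; lengths in m; the calibration is good to about 2 mm. A picture is of the moment at which its call begins. There is no depth.
- robot.job_done(): hands the job in; it is judged then, once.
The state is a dict: "clock": time; "qpos": joint angles; "dq": joint speeds; "joint_torque": joint torques, N m; "position": TCP position; "eef_rot": TCP orientation; "wrist_force": force on the tool from outside, world axes, zero at the start; "ft_torque": the same for the moment, N m; "width": finger opening in m; "finger_force": force on a finger pad.
Only numpy, scipy, OpenCV 4.12 (cv2) and the standard library are available. Lean on these libraries where they do the work, as an engineer would, in place of code of your own. Each camera call takes 0.05 s, during which the arm holds its last target. There are 200 camera calls.

## Working session

There is one attempt and no reset: what is moved stays moved. The work goes in short steps, Python scripts to look and compute and a shell command to move; the robot and the scene stay as the last step left them, time stands still between calls to the robot, and variables do not carry over. Pictures are saved under pics/ and viewed, at most 14 in all, crops included, and the job is handed in when it is done.

```bash
ls; mkdir -p pics; python3 - <<'E'
from cell import readout, imaging, robot
import cv2,numpy as np
for n in ["scene","side","wrist"]:
    c=imaging.read_camera(n)
    cv2.imwrite(f"pics/{n}0.png",c["frame"][:,:,::-1])
    np.savez(f"pics/{n}0.npz",**c)
    V=c["view"];print(n,c["fx"],c["cx"],c["cy"],(-V[:3,:3].T@V[:3,3]).round(3),V[2,:3].round(3))
s=readout.sense();print(s)
E
```

```text
pics
scene 399.97838968981233 281.9419017714418 203.2845824516017 [0.008 0.36  0.618] [ 0.66  -0.429 -0.617]
side 412.958678934841 277.97681153419575 209.80301503799728 [ 0.439 -0.865  0.454] [ 0.134  0.914 -0.382]
wrist 319.93295394545214 280.5888897367277 208.42915736408793 [0.649 0.069 0.372] [-0.003 -0.273 -0.962]
{'clock': 0.15, 'qpos': array([-0.06580779,  0.62912666,  0.03844818,  1.51810531, -0.0269975 ,
        0.9963175 , -0.02000903]), 'dq': array([ 0.00062133, -0.00137946, -0.0004714 , -0.00513143, -0.00036724,
        0.00015374,  0.00038339]), 'joint_torque': array([ 2.19518879e-03, -5.63800478e+01,  1.22790758e+00, -1.93650573e+01,
        1.11919764e-02,  7.40401709e-03, -1.44664841e-05]), 'position': array([6.49787134e-01, 3.93111224e-05, 4.04015255e-01]), 'eef_rot': array([-5.06044608e-04,  7.07106231e-01,  7.07106965e-01, -5.11530879e-04]), 'wrist_force': array([ 0.21449384, -0.21172433,  0.19300326]), 'ft_torque': array([ 0.0771478 , -0.04231593,  0.03207931]), 'finger_force': 0.0, 'width': 0.08543812861277138}
```

View pictures.

View pics/scene0.png

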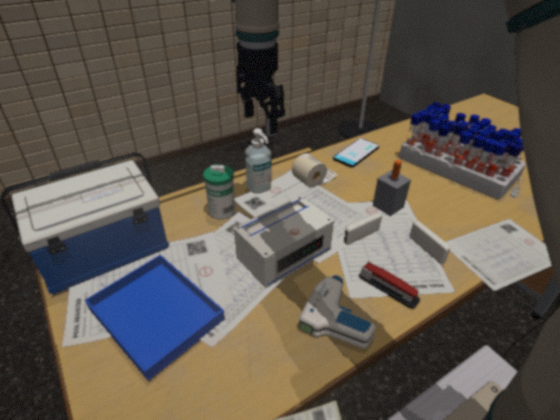

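View pics/side0.png

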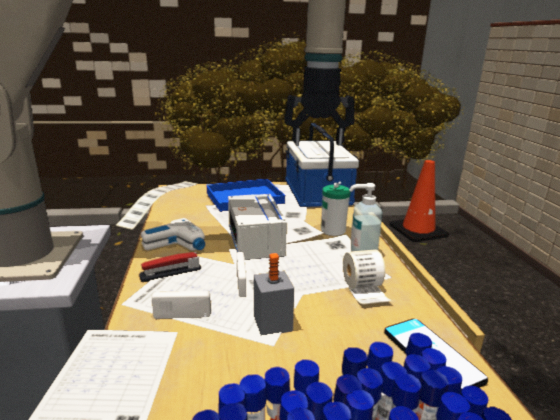

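View pics/wrist0.png

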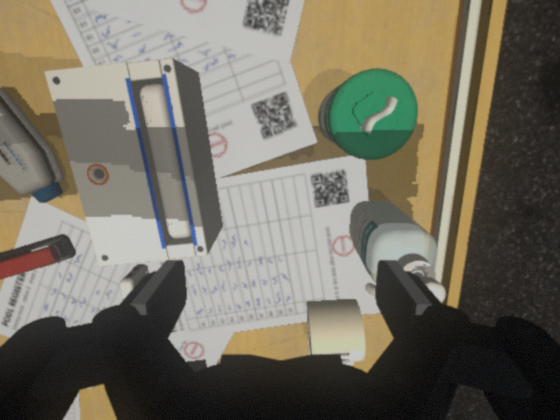

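```bash
cat > h.py <<'E'
import cv2,numpy as np
from cell import readout, imaging, robot
def ray(c,p):
    V=np.array(c["view"]);d=np.array([(p[0]-c["cx"])/c["fx"],(p[1]-c["cy"])/c["fy"],1.])
    return -V[:3,:3].T@V[:3,3], V[:3,:3].T@d
def onz(c,p,z):
    o,d=ray(c,p);return (o+d*(z-o[2])/d[2])
def tri(l):
    A=0;b=0
    for c,p in l:
        o,d=ray(c,p);d=d/np.linalg.norm(d);M=np.eye(3)-np.outer(d,d);A=A+M;b=b+M@o
    return np.linalg.solve(A,b)
def mask(c,lo,hi,roi=None):
    m=cv2.inRange(cv2.cvtColor(c["frame"],cv2.COLOR_RGB2HSV),np.array(lo),np.array(hi))
    if roi: k=np.zeros_like(m);x0,y0,x1,y1=roi;k[y0:y1,x0:x1]=255;m&=k
    return m
def big(m):
    return max(cv2.findContours(m,cv2.RETR_EXTERNAL,cv2.CHAIN_APPROX_NONE)[0],key=cv2.contourArea)
def shot(n,f=None):
    c=imaging.read_camera(n)
    if f: cv2.imwrite(f"pics/{f}.png",c["frame"][:,:,::-1])
    return c
E
python3 - <<'E'
from h import *
L={n:dict(np.load(f"pics/{n}0.npz")) for n in["scene","side","wrist"]}
w,s,d=L["wrist"],L["scene"],L["side"]
m=mask(w,(3,90,60),(20,255,255),(75,150,125,200));k=big(m);(u,v),r=cv2.minEnclosingCircle(k)
print("hole",(u,v),r,onz(w,(u,v),.09))
for p in [(48,73),(180,60),(207,250),(98,262)]: print("dock corner",onz(w,p,.09).round(4))
m=mask(w,(105,120,60),(130,255,255),(110,60,220,255))
for k in cv2.findContours(m,cv2.RETR_EXTERNAL,cv2.CHAIN_APPROX_NONE)[0]:
    if cv2.contourArea(k)>100:
        P=np.array([onz(w,q[0],.09)[:2] for q in k],np.float32);print("blue rail",cv2.minAreaRect(P))
m=mask(s,(105,150,60),(130,255,255),(70,250,235,385));k=big(m);P=np.array([onz(s,q[0],.035)[:2] for q in k],np.float32)
print("tray rim raw",cv2.minAreaRect(P))
for p in [(160,257),(222,313),(152,371),(87,302)]: print("tray",onz(s,p,.035).round(3))
pp=[]
for c,roi in((s,(385,150,410,185)),(d,(262,250,285,285))):
    k=big(mask(c,(3,140,60),(18,255,255),roi)).reshape(-1,2);print(k.min(0),k.max(0))
    t=k[k[:,1]<=k[:,1].min()+1].mean(0);b=k[k[:,1]>=k[:,1].max()-1].mean(0)
    pp.append((c,t,b,k.mean(0)))
for i in(1,2,3):print("pin",tri([(q[0],q[i]) for q in pp]).round(4))
for p in[(258,279),(293,277)]:print("stand side",onz(d,p,.086).round(3))
cv2.imwrite("pics/st.png",cv2.resize(np.hstack([s["frame"][150:230,360:440],d["frame"][245:345,235:315][:80]]),None,fx=5,fy=5,interpolation=2)[:,:,::-1])
E
```

```text
hole (97.03125, 174.03125) 11.358002662658691 [0.48411943 0.02058705 0.09      ]
dock corner [0.457  0.1042 0.09  ]
dock corner [0.5662 0.1139 0.09  ]
dock corner [ 0.5776 -0.0525  0.09  ]
dock corner [ 0.4716 -0.065   0.09  ]
blue rail ((0.5289065837860107, 0.025106970220804214), (0.002681881422176957, 0.14988365769386292), 5.7125115394592285)
blue rail ((0.5589954257011414, 0.028151795268058777), (0.0029198869597166777, 0.14973539113998413), 5.74808931350708)
tray rim raw ((0.5004311203956604, 0.3081856667995453), (0.20169980823993683, 0.15568438172340393), 14.893157958984375)
tray [0.613 0.257 0.035]
tray [0.425 0.211 0.035]
tray [0.385 0.348 0.035]
tray [0.574 0.404 0.035]
[392 159] [401 177]
[269 253] [278 280]
pin [ 0.5198 -0.2845  0.1362]
pin [ 0.5203 -0.2877  0.0888]
pin [ 0.5197 -0.287   0.1135]
stand side [ 0.495 -0.28   0.086]
stand side [ 0.553 -0.279  0.086]
```

View pics/st.png

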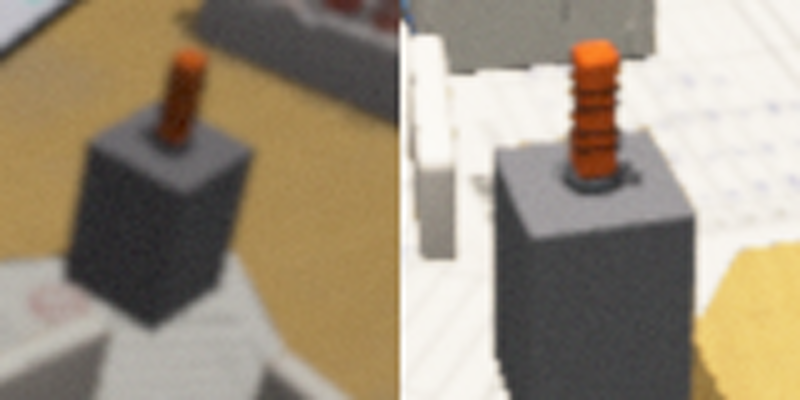

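The pictures give these positions: dock hole at wrist px (97,174), pin handle at scene (397,168) and side (274,267), tray corners at scene (160,257) to (87,302). I'm moving over the stand to get its yaw.

```bash
python3 -m inch '[[1,-0.029,-0.013,0,0,0,0],[1,-0.029,-0.013,0,0,0,0],[1,-0.029,-0.013,0,0,0,0],[1,-0.029,-0.013,0,0,0,0],[1,-0.029,-0.013,0,0,0,0]]'; python3 -m inch '[[1,-0.029,-0.013,0,0,0,0],[1,-0.029,-0.013,0,0,0,0],[1,-0.029,-0.013,0,0,0,0],[1,-0.029,-0.013,0,0,0,0],[1,-0.024,-0.013,0,0,0,0]]'
python3 - <<'E'
from h import *
w=shot("wrist","w1");np.savez("pics/w1.npz",**w)
m=mask(w,(3,140,60),(18,255,255));k=big(m).reshape(-1,2);print(k.min(0),k.max(0),k.mean(0))
print(readout.sense()["position"],readout.sense()["eef_rot"])
u,v=k.mean(0).astype(int)
x0,y0=max(u-75,0),max(v-60,0)
print(x0,y0);cv2.imwrite("pics/w1c.png",cv2.resize(w["frame"][y0:y0+120,x0:x0+150],None,fx=5,fy=5,interpolation=2)[:,:,::-1])
E
```

```text
clock: 0.65
position: [0.5843, -0.146, 0.4044]
eef_rot: [-0.0, 0.707, 0.707, -0.0]
wrist_force: [-0.3, 0.7, 0.0]
width: 0.0852
finger_force: 0.0
clock: 1.15
position: [0.519, -0.2867, 0.4044]
eef_rot: [-0.0, 0.708, 0.707, -0.0]
wrist_force: [0.5, -0.3, 0.1]
width: 0.0855
finger_force: 0.0
[273 198] [288 217] [281.   207.75]
[ 0.51609792 -0.29162752  0.40453205] [ 5.00328762e-04  7.09744522e-01  7.04454130e-01 -2.61558374e-03]
206 147
```

View pics/w1c.png

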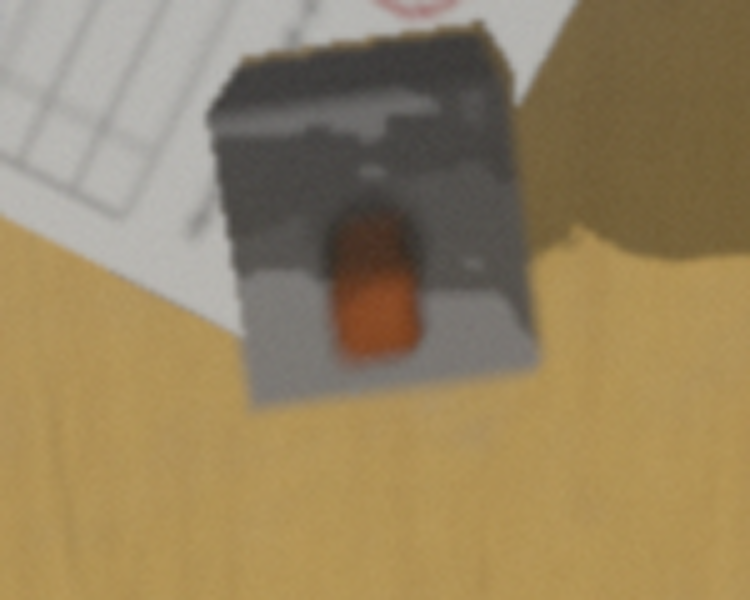

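```bash
python3 - <<'E'
from h import *
w=dict(np.load("pics/w1.npz"))
f=lambda p,z:onz(w,(206+p[0]/5,147+p[1]/5),z)[:2]
C=[f(p,.086) for p in[(210,118),(512,80),(540,368),(252,405)]];print(np.round(C,4),np.mean(C,0))
for a,b in((0,1),(3,2),(3,0),(2,1)):
    e=C[b]-C[a];print(np.degrees(np.arctan2(e[1],e[0])))
print("handle top",f((377,315),.135),[f(p,.135) for p in((345,362),(418,348))])
print("handle base",f((372,232),.1))
m=mask(w,(3,110,50),(18,255,255),(260,180,300,230));print(cv2.minAreaRect(big(m)))
s=readout.sense();print(s["position"],s["eef_rot"],s["clock"])
E
```

```text
[[ 0.4881 -0.2639]
 [ 0.5424 -0.2571]
 [ 0.5489 -0.3114]
 [ 0.4945 -0.3187]] [ 0.5184754  -0.28776337]
7.114438690941988
7.660601499499724
96.62531272167287
96.81742448084609
handle top [ 0.51815864 -0.28673804] [array([ 0.5131551 , -0.29437437]), array([ 0.52454101, -0.29209667])]
handle base [ 0.51732478 -0.28174866]
((281.0, 205.0), (26.0, 16.0), 90.0)
[ 0.51609792 -0.29162752  0.40453205] [ 5.00328762e-04  7.09744522e-01  7.04454130e-01 -2.61558374e-03] 1.2
```

```bash
python3 -m inch '[[1,0,0,0.02,0,0,-0.061],[1,0,0,0.02,0,0,-0.061],[1,0,0,0.02,0,0,0],[1,0,0,0,0,0,0],[1,0,0,0,0,0,0]]'
python3 - <<'E'
from h import *
from scipy.spatial.transform import Rotation as R
open("h.py","a").write('''
from scipy.spatial.transform import Rotation as R
def go(x,y,z,yaw=None):
    s=readout.sense();q=s["eef_rot"];r=R.from_quat([*q[1:],q[0]]);p=s["position"]
    T=r.as_matrix();print("t",s["clock"],"pos",p.round(4),"yaw of y deg",np.degrees(np.arctan2(T[1,1],T[0,1])).round(2),"z",T[:,2].round(4),"w",s["width"],s["wrist_force"].round(1))
    print("tool shift",(T.T@(np.array([x,y,z])-p)).round(4))
''')
E
python3 -c "
from h import *
go(.519,-.2873,.269)
w=shot('wrist','w2')
m=mask(w,(3,110,50),(18,255,255),(200,120,380,260));k=big(m).reshape(-1,2);print(k.min(0),k.max(0))
b=k[k[:,1]>k[:,1].max()-10].mean(0);print(onz(w,(b[0],b[1]-5),.135))
"
```

```text
clock: 1.7
position: [0.5201, -0.2849, 0.3447]
eef_rot: [-0.0, 0.663, 0.749, -0.0]
wrist_force: [0.1, -0.6, 0.4]
width: 0.085
finger_force: 0.0
t 1.7 pos [ 0.5201 -0.2849  0.3447] yaw of y deg 6.98 z [-7.e-04  4.e-04 -1.e+00] w 0.08499897004757463 [ 0.1 -0.6  0.4]
tool shift [-0.0023 -0.0013  0.0757]
[269 210] [291 248]
[ 0.51872625 -0.2863468   0.135     ]
```

Settled well; descend, grip.

```bash
python3 -m inch '[[1,-0.002,-0.0015,0.02,0,0,0],[1,0,0,0.02,0,0,0],[1,0,0,0.02,0,0,0],[1,0,0,0.0155,0,0,0],[1,0,0,0,0,0,0]]'
python3 -m inch '[[0,0,0,0,0,0,0],[0,0,0,0,0,0,0],[0,0,0,0,0,0,0],[0,0,0,0,0,0,0],[0,0,0,0,0,0,0]]'
python3 -c "
from h import *
go(.519,-.2873,.269+.11)"
```

```text
clock: 2.25
position: [0.5186, -0.2868, 0.2685]
eef_rot: [-0.001, 0.663, 0.749, -0.0]
wrist_force: [-0.1, 0.2, 1.4]
width: 0.0855
finger_force: 0.0
clock: 2.75
position: [0.5189, -0.2872, 0.2697]
eef_rot: [0.0, 0.663, 0.749, 0.0]
wrist_force: [-1.6, -0.6, 7.9]
width: 0.0133
finger_force: 59.1
t 2.75 pos [ 0.5189 -0.2872  0.2697] yaw of y deg 6.99 z [ 8.e-04 -4.e-04 -1.e+00] w 0.013266218865706418 [-1.6 -0.6  7.9]
tool shift [-1.000e-04  2.000e-04 -1.093e-01]
```

```bash
python3 -m inch '[[0,0,0,-0.02,0,0,0],[0,0,0,-0.03,0,0,0],[0,0,0,-0.03,0,0,0],[0,0,0,-0.03,0,0,0],[0,0,0,-0.01,0,0,0]]'
python3 -c "
from h import *
go(.4841,.0206-.03,.385)
w=shot('wrist','w3')
s=shot('side','s3');d=shot('scene','d3')
for c in(w,s,d):
    k=big(mask(c,(3,140,60),(18,255,255),(200,60,440,260))).reshape(-1,2);print(k.min(0),k.max(0))
"
```

```text
clock: 3.25
position: [0.5194, -0.2876, 0.3924]
eef_rot: [0.003, 0.663, 0.749, 0.001]
wrist_force: [0.7, 0.3, 0.1]
width: 0.0132
finger_force: 58.4
t 3.25 pos [ 0.5194 -0.2876  0.3924] yaw of y deg 6.99 z [ 0.0048 -0.0024 -1.    ] w 0.013241054714080372 [0.7 0.3 0.1]
tool shift [ 0.2804 -0.0013  0.0065]
[267 247] [294 259]
[403 159] [435 233]
[425 139] [435 150]
```

View pics/s3.png

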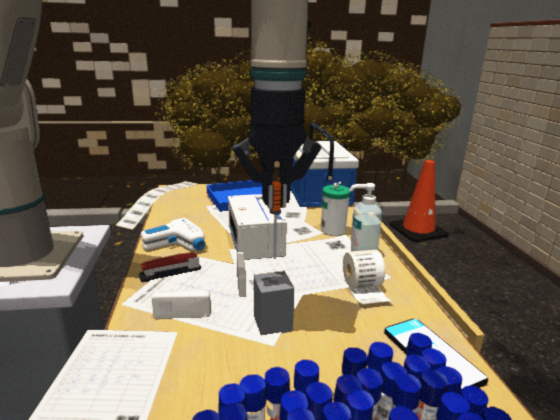

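```bash
python3 -m inch '[[0,0.02,0,0,0,0,0],[0,0.036,0,0,0,0,0],[0,0.036,0,0,0,0,0],[0,0.036,0,0,0,0,0],[0,0.036,0,0,0,0,0]]'
python3 -m inch '[[0,0.036,0.002,0,0,0,0],[0,0.036,0,0,0,0,0],[0,0.036,0,0,0,0,0],[0,0.03,0,0,0,0,0],[0,0.008,0,0,0,0,0]]'
python3 -m inch '[[0,0,0,0,0,0,0],[0,0,0,0,0,0,0],[0,0,0,0,0,0,0],[0,0,0,0,0,0,0],[0,0,0,0,0,0,0]]'
python3 -c "
from h import *
go(.4841,.0206,.39)
S=[shot(n) for n in('side','scene','wrist')]
for n,c in zip('abc',S):np.savez('pics/p4'+n+'.npz',**c)
I=[]
for c in S:
    V=c['view'];q=V[:3,:3]@np.array([.484,.0206,.11])+V[:3,3];u,v=int(c['fx']*q[0]/q[2]+c['cx']),int(c['fy']*q[1]/q[2]+c['cy'])
    x0,y0=max(u-32,0),max(v-60,0);print(x0,y0)
    I.append(cv2.resize(c['frame'][y0:y0+120,x0:x0+65],None,fx=4,fy=4,interpolation=2))
    print(I[-1].shape)
h=min(i.shape[0] for i in I)
cv2.imwrite('pics/p4.png',np.hstack([i[:h] for i in I])[:,:,::-1])
"
```

```text
clock: 3.9
position: [0.4978, -0.1229, 0.3873]
eef_rot: [-0.002, 0.663, 0.749, -0.001]
wrist_force: [0.4, 0.0, -0.3]
width: 0.0133
finger_force: 58.4
clock: 4.4
position: [0.4819, 0.0245, 0.3876]
eef_rot: [-0.002, 0.661, 0.751, -0.001]
wrist_force: [0.3, -0.5, -0.3]
width: 0.0134
finger_force: 58.4
clock: 4.9
position: [0.4831, 0.0199, 0.3892]
eef_rot: [0.0, 0.663, 0.748, -0.0]
wrist_force: [-1.0, -0.9, 0.2]
width: 0.0133
finger_force: 58.4
t 4.9 pos [0.4831 0.0199 0.3892] yaw of y deg 6.89 z [ 0.e+00 -2.e-04 -1.e+00] w 0.013292585643609075 [-1.  -0.9  0.2]
tool shift [ 0.0006  0.0011 -0.0008]
209 140
(480, 260, 3)
262 163
(480, 260, 3)
251 146
(480, 260, 3)
```

View pics/p4.png

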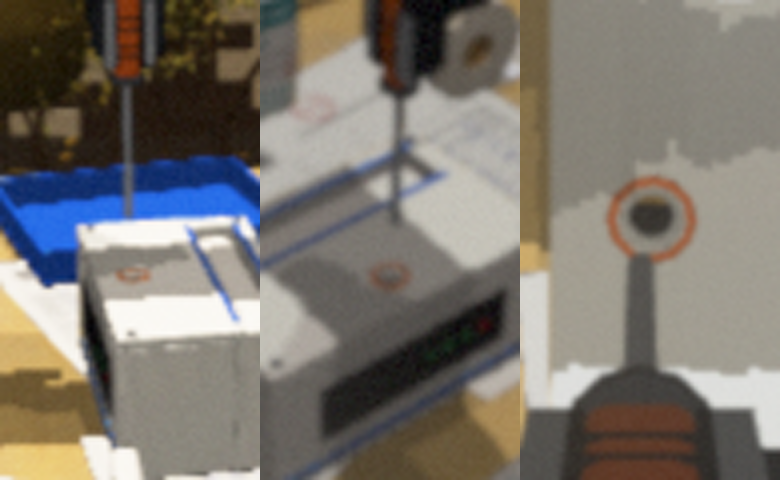

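```bash
python3 -c "
from h import *
a,b,c=[dict(np.load('pics/p4'+n+'.npz')) for n in 'abc']
print('tip',tri([(a,(241,194)),(b,(296,218.5)),(c,(281.25,210))]),tri([(a,(241,194)),(b,(296,218.5))]),onz(c,(281.25,210),.1255))
print('hole',tri([(a,(242.25,208.25)),(b,(294.25,232)),(c,(284,200.5))]),onz(c,(284,200.5),.09),onz(a,(242.25,208.25),.09),onz(b,(294.25,232),.09))
k=big(mask(c,(3,90,60),(20,255,255),(270,180,300,212)));print(cv2.fitEllipse(k))
"
```

```text
tip [0.48206164 0.02073707 0.12482317] [0.48221444 0.01956815 0.12501474] [0.48197269 0.02205475 0.1255    ]
hole [0.48465788 0.02062433 0.08929156] [0.48458777 0.02063502 0.09      ] [0.48527354 0.02027374 0.09      ] [0.48294027 0.02141044 0.09      ]
((283.45086669921875, 200.27554321289062), (19.232088088989258, 20.128398895263672), 96.83930206298828)
```

```bash
python3 -m inch '[[0,0,0.002,0.01,0,0,0],[0,0,0,0.01,0,0,0],[0,0,0,0.008,0,0,0],[0,0,0,0,0,0,0],[0,0,0,0,0,0,0]]'
python3 -m inch '[[0,0,0,0.005,0,0,0],[0,0,0,0.005,0,0,0],[0,0,0,0.005,0,0,0],[0,0,0,0.005,0,0,0],[0,0,0,0,0,0,0]]'
python3 -c "
from h import *
go(.4851,.0203,.292)"
```

```text
clock: 5.55
position: [0.4849, 0.0211, 0.3608]
eef_rot: [-0.0, 0.663, 0.749, -0.0]
wrist_force: [-0.1, -0.3, 1.2]
width: 0.013
finger_force: 58.4
clock: 6.05
position: [0.4847, 0.021, 0.3405]
eef_rot: [-0.001, 0.663, 0.749, -0.001]
wrist_force: [-0.7, -0.1, 0.1]
width: 0.0133
finger_force: 58.4
t 6.05 pos [0.4847 0.021  0.3405] yaw of y deg 6.99 z [-1.5e-03 -1.0e-04 -1.0e+00] w 0.013325911017194266 [-0.7 -0.1  0.1]
tool shift [-0.0008  0.0004  0.0485]
```

The force is zero with the tip about 14 mm below the mouth, so it is in the hole. Pushing on.

```bash
python3 -m inch '[[0,0,0,0.012,0,0,0],[0,0,0,0.012,0,0,0],[0,0,0,0.012,0,0,0],[0,0,0,0.008,0,0,0],[0,0,0,0.004,0,0,0]]'
python3 -m inch '[[0,0,0,0,0,0,0],[0,0,0,0,0,0,0],[0,0,0,0,0,0,0],[0,0,0,0,0,0,0],[0,0,0,0,0,0,0]]'
python3 -c "
from h import *
go(.4851,.0203,.292)
shot('side','s5')"
```

```text
clock: 6.55
position: [0.484, 0.0209, 0.2926]
eef_rot: [-0.001, 0.663, 0.749, -0.001]
wrist_force: [-3.2, 0.1, 4.0]
width: 0.0135
finger_force: 58.8
clock: 7.05
position: [0.4849, 0.021, 0.2934]
eef_rot: [-0.0, 0.663, 0.749, -0.0]
wrist_force: [-4.0, 0.7, 3.9]
width: 0.0129
finger_force: 58.8
t 7.05 pos [0.4849 0.021  0.2934] yaw of y deg 6.99 z [-1.e-04  0.e+00 -1.e+00] w 0.012942491431292549 [-4.   0.7  3.9]
tool shift [-0.0008  0.0001  0.0014]
```

View pics/s5.png

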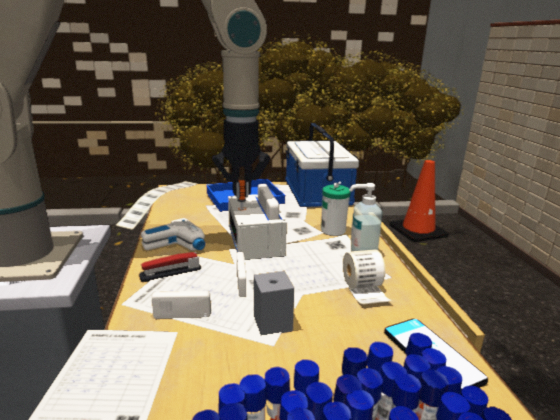

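```bash
python3 -m inch '[[0,0,0,-0.015,0,0,0],[0,0,0,-0.025,0,0,0],[0,0,0,-0.03,0,0,0],[0,0,0,-0.03,0,0,0],[0,0,0,-0.01,0,0,0]]'
python3 -m inch '[[0,-0.02,0,0,0,0,0],[0,-0.036,0,0,0,0,0],[0,-0.036,0,0,0,0,0],[0,-0.036,0,0,0,0,0],[0,-0.036,0,0,0,0,0]]'
python3 -m inch '[[0,-0.036,-0.002,0,0,0,0],[0,-0.036,0,0,0,0,0],[0,-0.036,-0.001,0,0,0,0],[0,-0.03,0,0,0,0,0],[0,-0.008,0,0,0,0,0]]'
python3 -m inch '[[0,0,0,0,0,0,0],[0,0,0,0,0,0,0],[0,0,0,0,0,0,0],[0,0,0,0,0,0,0],[0,0,0,0,0,0,0]]'
python3 -c "
from h import *
go(.519,-.288,.27)
S=[shot(n) for n in('side','scene','wrist')]
for n,c in zip('abc',S):np.savez('pics/p6'+n+'.npz',**c)
I=[]
for c in S:
    V=c['view'];q=V[:3,:3]@np.array([.5185,-.288,.11])+V[:3,3];u,v=int(c['fx']*q[0]/q[2]+c['cx']),int(c['fy']*q[1]/q[2]+c['cy'])
    x0,y0=max(u-32,0),max(v-60,0);print(x0,y0)
    I.append(cv2.resize(c['frame'][y0:y0+120,x0:x0+65],None,fx=4,fy=4,interpolation=2))
cv2.imwrite('pics/p6.png',np.hstack(I)[:,:,::-1])
"
```

```text
clock: 7.6
position: [0.4871, 0.0212, 0.4064]
eef_rot: [0.003, 0.663, 0.749, 0.004]
wrist_force: [0.7, 0.3, -0.0]
width: 0.0131
finger_force: 58.5
clock: 8.1
position: [0.5058, -0.1433, 0.4029]
eef_rot: [0.001, 0.663, 0.749, 0.001]
wrist_force: [1.6, -0.6, -0.8]
width: 0.0132
finger_force: 58.5
clock: 8.6
position: [0.5197, -0.2916, 0.4026]
eef_rot: [0.002, 0.665, 0.747, -0.001]
wrist_force: [-0.6, 0.9, 1.0]
width: 0.0134
finger_force: 58.5
clock: 9.1
position: [0.52, -0.2861, 0.4034]
eef_rot: [0.0, 0.662, 0.749, 0.0]
wrist_force: [-0.1, -0.5, -0.6]
width: 0.013
finger_force: 58.5
t 9.1 pos [ 0.52   -0.2861  0.4034] yaw of y deg 7.07 z [ 3.e-04  2.e-04 -1.e+00] w 0.013011757431087827 [-0.1 -0.5 -0.6]
tool shift [-0.0018 -0.0013  0.1334]
241 208
364 109
248 143
```

View pics/p6.png

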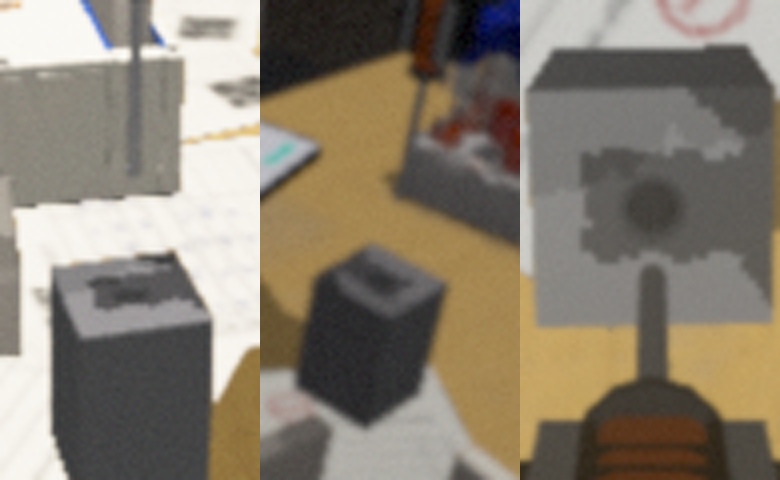

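```bash
python3 -c "
from h import *
a,b,c=[dict(np.load('pics/p6'+n+'.npz')) for n in 'abc']
print('tip',tri([(a,(274.75,251.25)),(c,(281,210.5))]),onz(c,(281,210.5),.1395),onz(a,(274.75,251.25),.1395))
print('hole',onz(c,(281.25,194.75),.086));go(.519,-.288,.27)
"
```

```text
tip [ 0.51968411 -0.28529677  0.13955301] [ 0.51868214 -0.28518833  0.1395    ] [ 0.52071659 -0.28518049  0.1395    ]
hole [ 0.51901419 -0.28566105  0.086     ]
t 9.25 pos [ 0.5198 -0.2867  0.4033] yaw of y deg 7.02 z [ 2.e-04 -0.e+00 -1.e+00] w 0.013036676493035608 [ 0.4 -1.3 -0.3]
tool shift [-0.0012 -0.001   0.1333]
```

```bash
python3 -m inch '[[0,-0.001,-0.0005,0.02,0,0,0],[0,0,0,0.02,0,0,0],[0,0,0,0.01,0,0,0],[0,0,0,0.01,0,0,0],[0,0,0,0.01,0,0,0]]'
python3 -c "
from h import *
go(.519,-.2873,.271)"
```

```text
clock: 9.75
position: [0.5196, -0.2881, 0.333]
eef_rot: [0.0, 0.663, 0.749, 0.0]
wrist_force: [0.3, 0.0, -0.6]
width: 0.0134
finger_force: 58.5
t 9.75 pos [ 0.5196 -0.2881  0.333 ] yaw of y deg 6.99 z [ 8.e-04 -3.e-04 -1.e+00] w 0.013429392442173707 [ 0.3  0.  -0.6]
tool shift [ 0.0009 -0.0006  0.062 ]
```

```bash
python3 -m inch '[[0,0,0,0.02,0,0,0],[0,0,0,0.02,0,0,0],[0,0,0,0.015,0,0,0],[0,0,0,0.007,0,0,0],[0,0,0,0,0,0,0]]'
python3 -m inch '[[1,0,0,0,0,0,0],[1,0,0,0,0,0,0],[1,0,0,0,0,0,0],[1,0,0,0,0,0,0],[1,0,0,0,0,0,0]]'
python3 -c "
from h import *
go(.5438,.0266,.39)"
```

```text
clock: 10.25
position: [0.5195, -0.2881, 0.2708]
eef_rot: [-0.0, 0.663, 0.749, -0.0]
wrist_force: [0.4, -0.5, -0.2]
width: 0.0132
finger_force: 58.4
clock: 10.75
position: [0.5194, -0.2881, 0.2714]
eef_rot: [0.0, 0.663, 0.749, 0.0]
wrist_force: [0.3, 0.5, 0.7]
width: 0.0838
finger_force: 0.0
t 10.75 pos [ 0.5194 -0.2881  0.2714] yaw of y deg 6.99 z [ 4.e-04 -1.e-04 -1.e+00] w 0.08382373903012941 [0.3 0.5 0.7]
tool shift [ 0.3094  0.0625 -0.1186]
```

```bash
python3 -m inch '[[1,0,0,-0.02,0,0,0],[1,0,0,-0.03,0,0,0],[1,0,0,-0.03,0,0,0],[1,0,0,-0.03,0,0,0],[1,0,0,-0.01,0,0,0]]'
python3 -m inch '[[1,0.031,0.006,0,0,0,0],[1,0.031,0.006,0,0,0,0],[1,0.031,0.006,0,0,0,0],[1,0.031,0.006,0,0,0,0],[1,0.031,0.006,0,0,0,0]]'
python3 -m inch '[[1,0.031,0.006,0,0,0,0],[1,0.031,0.006,0,0,0,0],[1,0.031,0.006,0,0,0,0],[1,0.031,0.006,0,0,0,0],[1,0.031,0.006,0,0,0,0.022]]'
python3 -m inch '[[1,0,0,0,0,0,0],[1,0,0,0,0,0,0],[1,0,0,0,0,0,0],[1,0,0,0,0,0,0],[1,0,0,0,0,0,0]]'
python3 -c "
from h import *
go(.5438,.0266,.265)
shot('wrist','w7')
print(R.from_quat)
c=shot('scene');k=big(mask(c,(3,140,60),(18,255,255),(385,150,410,185))).reshape(-1,2);print('pin',k.min(0),k.max(0))"
```

```text
clock: 11.25
position: [0.5201, -0.2885, 0.3945]
eef_rot: [0.003, 0.663, 0.749, 0.001]
wrist_force: [-0.3, -0.1, 1.2]
width: 0.0852
finger_force: 0.0
clock: 11.75
position: [0.53, -0.1293, 0.3905]
eef_rot: [-0.001, 0.663, 0.749, -0.0]
wrist_force: [0.2, -0.4, 0.1]
width: 0.0856
finger_force: 0.0
clock: 12.25
position: [0.5409, 0.0282, 0.3905]
eef_rot: [-0.0, 0.671, 0.741, -0.0]
wrist_force: [0.8, -0.4, -0.4]
width: 0.0856
finger_force: 0.0
clock: 12.75
position: [0.5412, 0.0257, 0.3911]
eef_rot: [0.0, 0.672, 0.741, -0.0]
wrist_force: [-0.3, -0.5, 0.2]
width: 0.0855
finger_force: 0.0
t 12.75 pos [0.5412 0.0257 0.3911] yaw of y deg 5.61 z [-1.e-04 -4.e-04 -1.e+00] w 0.08552294721575229 [-0.3 -0.5  0.2]
tool shift [0.0007 0.0027 0.1261]
<bound method Rotation.from_quat of <class 'scipy.spatial.transform._rotation.Rotation'>>
pin [392 159] [402 177]
```

View pics/w7.png

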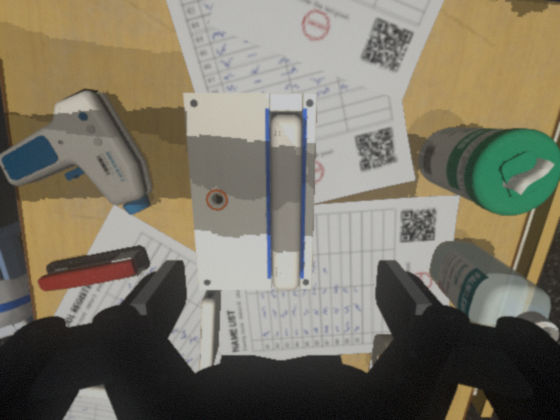

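```bash
python3 -m inch '[[1,0.0005,0.0027,0.03,0,0,0],[1,0,0,0.03,0,0,0],[1,0,0,0.03,0,0,0],[1,0,0,0.024,0,0,0],[1,0,0,0.01,0,0,0]]'
python3 -m inch '[[0,0,0,0,0,0,0],[0,0,0,0,0,0,0],[0,0,0,0,0,0,0],[0,0,0,0,0,0,0],[0,0,0,0,0,0,0]]'
python3 -c "
from h import *
go(.5438,.0266,.267)"
```

```text
clock: 13.35
position: [0.5431, 0.0274, 0.2652]
eef_rot: [-0.001, 0.671, 0.741, -0.001]
wrist_force: [0.9, -0.2, 0.6]
width: 0.0854
finger_force: 0.0
clock: 13.85
position: [0.5443, 0.0277, 0.2682]
eef_rot: [0.001, 0.671, 0.742, 0.001]
wrist_force: [0.2, -0.6, 2.2]
width: 0.0216
finger_force: 60.8
t 13.85 pos [0.5443 0.0277 0.2682] yaw of y deg 5.73 z [ 2.2e-03  2.0e-04 -1.0e+00] w 0.02157236565928636 [ 0.2 -0.6  2.2]
tool shift [-0.0011 -0.0006  0.0012]
```

```bash
python3 -m inch '[[0,0,0,-0.01,0,0,0],[0,0,0,-0.015,0,0,0],[0,0,0,-0.015,0,0,0],[0,0,0,-0.02,0,0,0],[0,0,0,-0.02,0,0,0]]'
python3 -m inch '[[0,0,0,-0.02,0,0,0],[0,0,0,-0.02,0,0,0],[0,0,0,-0.01,0,0,0],[0,0,0,0,0,0,0],[0,0,0,0,0,0,0]]'
python3 -c "
from h import *
go(.5,.3065,.39)
d=dict(np.load('pics/scene0.npz'))
for p in((167,243),(50,283)):print(onz(d,p,0))
print(onz(d,(160,200),.15))
"
```

```text
clock: 14.35
position: [0.5433, 0.0277, 0.3482]
eef_rot: [-0.0, 0.671, 0.742, -0.0]
wrist_force: [0.6, -0.3, -2.1]
width: 0.0216
finger_force: 60.3
clock: 14.85
position: [0.5434, 0.0277, 0.3967]
eef_rot: [-0.0, 0.671, 0.742, -0.0]
wrist_force: [-0.4, 0.1, -2.8]
width: 0.0215
finger_force: 60.4
t 14.85 pos [0.5434 0.0277 0.3967] yaw of y deg 5.73 z [-0.0012 -0.     -1.    ] w 0.021488805455713206 [-0.4  0.1 -2.8]
tool shift [ 0.2817 -0.0153  0.0067]
[0.68244906 0.22304812 0.        ]
[0.69462367 0.45827077 0.        ]
[0.63901808 0.22668439 0.15      ]
```

```bash
python3 -m inch '[[0,0.02,-0.0015,0,0,0,0],[0,0.03,-0.0015,0,0,0,0],[0,0.03,-0.0015,0,0,0,0],[0,0.03,-0.0015,0,0,0,0],[0,0.03,-0.0015,0,0,0,0]]'
python3 -m inch '[[0,0.03,-0.0015,0,0,0,0],[0,0.03,-0.0015,0,0,0,0],[0,0.03,-0.0015,0,0,0,0],[0,0.03,-0.0015,0,0,0,0],[0,0.021,-0.0015,0,0,0,0]]'
python3 -m inch '[[0,0,0,0,0,0,0.1],[0,0,0,0,0,0,0.14],[0,0,0,0,0,0,0.14],[0,0,0,0,0,0,0.14],[0,0,0,0,0,0,0.14]]'
python3 -m inch '[[0,0,0,0,0,0,0.14],[0,0,0,0,0,0,0.14],[0,0,0,0,0,0,0.14],[0,0,0,0,0,0,0.14],[0,0,0,0,0,0,0.14]]'
python3 -m inch '[[0,0,0,0,0,0,0.05],[0,0,0,0,0,0,0],[0,0,0,0,0,0,0],[0,0,0,0,0,0,0],[0,0,0,0,0,0,0]]'
python3 -c "
from h import *
go(.5,.3065,.282)
print(readout.sense()['qpos'].round(2))
shot('scene','d8')"
```

```text
clock: 15.35
position: [0.5217, 0.1672, 0.3958]
eef_rot: [-0.001, 0.671, 0.742, -0.001]
wrist_force: [-0.2, 0.4, -2.5]
width: 0.0215
finger_force: 60.3
clock: 15.85
position: [0.4997, 0.3081, 0.3956]
eef_rot: [-0.001, 0.67, 0.742, -0.001]
wrist_force: [-0.2, -0.1, -2.5]
width: 0.0217
finger_force: 60.3
clock: 16.35
position: [0.5004, 0.3056, 0.3956]
eef_rot: [0.0, 0.876, 0.482, -0.002]
wrist_force: [-0.1, 0.3, -2.6]
width: 0.022
finger_force: 60.2
clock: 16.85
position: [0.5004, 0.3057, 0.3956]
eef_rot: [0.001, 0.988, 0.152, -0.001]
wrist_force: [0.5, -0.1, -2.8]
width: 0.0218
finger_force: 60.2
clock: 17.35
position: [0.5009, 0.3057, 0.397]
eef_rot: [0.0, 0.991, 0.13, -0.0]
wrist_force: [0.1, -0.3, -1.6]
width: 0.0218
finger_force: 60.2
t 17.35 pos [0.5009 0.3057 0.397 ] yaw of y deg -75.04 z [-4.e-04 -1.e-04 -1.e+00] w 0.021817340893349007 [ 0.1 -0.3 -1.6]
tool shift [-0.0006 -0.001   0.115 ]
[-0.85  0.57  0.4   1.72 -0.28  0.91 -1.64]
```

View pics/d8.png

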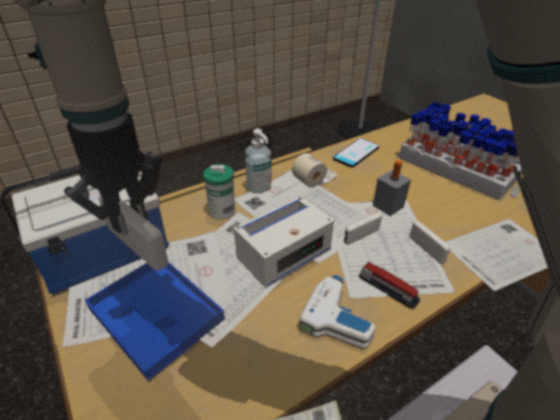

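The bank hangs above the tray, aligned with its long axis (bank at px (140,235), tray below). Lowering.

```bash
python3 -m inch '[[0,0,-0.001,0.03,0,0,0],[0,0,0,0.035,0,0,0],[0,0,0,0.035,0,0,0],[0,0,0,0.035,0,0,0],[0,0,0,0.02,0,0,0]]'
python3 -m inch '[[0,0,0,0.01,0,0,0],[0,0,0,0.003,0,0,0],[0,0,0,0.002,0,0,0],[0,0,0,0.002,0,0,0],[0,0,0,0,0,0,0]]'
python3 -c "
from h import *
go(.5,.3065,.2232)"
```

```text
clock: 17.9
position: [0.4998, 0.3064, 0.2396]
eef_rot: [0.001, 0.991, 0.13, -0.002]
wrist_force: [-1.0, 0.7, -2.4]
width: 0.0217
finger_force: 60.2
clock: 18.4
position: [0.5009, 0.307, 0.2261]
eef_rot: [-0.0, 0.992, 0.13, 0.001]
wrist_force: [-0.5, -0.0, -2.3]
width: 0.0215
finger_force: 60.2
t 18.4 pos [0.5009 0.307  0.2261] yaw of y deg -75.05 z [ 0.0013  0.001  -1.    ] w 0.02149357408574842 [-0.5 -0.  -2.3]
tool shift [-0.001   0.0002  0.0029]
```

```bash
python3 -m inch '[[0,0,0,0.001,0,0,0],[0,0,0,0.001,0,0,0],[0,0,0,0.001,0,0,0],[0,0,0,0.001,0,0,0],[0,0,0,0,0,0,0]]'
```

```text
clock: 18.9
position: [0.5008, 0.3067, 0.2235]
eef_rot: [-0.001, 0.992, 0.13, 0.0]
wrist_force: [-4.0, -0.9, 15.5]
width: 0.0216
finger_force: 62.8
```

Contact with the floor. Release and retreat upward.

```bash
python3 -m inch '[[0,0,0,-0.0005,0,0,0],[1,0,0,0,0,0,0],[1,0,0,0,0,0,0],[1,0,0,0,0,0,0],[1,0,0,0,0,0,0]]'
python3 -m inch '[[1,0,0,0,0,0,0],[1,0,0,-0.01,0,0,0],[1,0,0,-0.02,0,0,0],[1,0,0,-0.04,0,0,0],[1,0,0,-0.04,0,0,0]]'
python3 -m inch '[[1,0,0,-0.04,0,0,0],[1,0,0,-0.02,0,0,0],[1,0,0,0,0,0,0],[1,0,0,0,0,0,0],[1,0,0,0,0,0,0]]'
python3 -c "
from h import *
c=shot('scene','d9')
k=big(mask(c,(3,140,60),(18,255,255),(385,150,410,185))).reshape(-1,2);print('pin',k.min(0),k.max(0))
go(.5,.3,.35)"
```

```text
clock: 19.4
position: [0.5007, 0.3068, 0.2216]
eef_rot: [0.0, 0.992, 0.13, -0.0]
wrist_force: [0.8, -0.4, 0.6]
width: 0.078
finger_force: 0.0
clock: 19.9
position: [0.5004, 0.3065, 0.333]
eef_rot: [0.0, 0.992, 0.13, -0.001]
wrist_force: [0.8, 0.4, 0.3]
width: 0.0855
finger_force: 0.0
clock: 20.4
position: [0.5, 0.3066, 0.3906]
eef_rot: [0.0, 0.992, 0.13, -0.001]
wrist_force: [-0.1, -0.3, 0.5]
width: 0.0857
finger_force: 0.0
pin [392 159] [402 177]
t 20.45 pos [0.5001 0.3066 0.3904] yaw of y deg -75.06 z [-0.0023 -0.0014 -1.    ] w 0.08515889773405173 [-0.6 -0.2 -0.3]
tool shift [-0.0017  0.0063  0.0404]
```

View pics/d9.png

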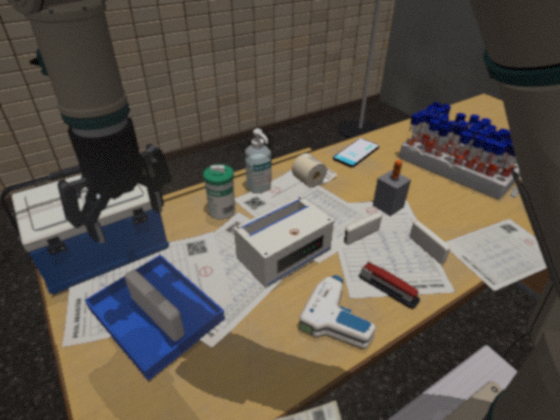

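The bank stands in the tray at px (155,303), the pin is in its stand at (397,168), and the gripper is clear of everything.

```bash
python3 -c "
from cell import robot
print(robot.job_done())"
```

```text
the job is handed in; nothing more can be done
None
```

I handed the job in at about 20 s of the 72 s allowed: the pin tripped the latch and is back in its stand, and the power bank stands inside the blue tray; no verdict was returned.

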